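# Wind and start the clockwork timer beside the comal

### The arm

A 6-joint arm with a two-finger parallel gripper is mounted at the origin on the work surface. World frame = base frame: x ahead of the robot, y to its left, z up, the work surface at z = 0. Lengths are in m, angles in degrees, forces in N, time in s.
With the tool pointing down it reaches from about 0.325 to 0.85 m from the base axis. Payload 4.4 kg.
Tool frame: the origin (TCP) lies midway between the tips of the shut fingers; the grasp point (between the pads) lies 19 mm behind it; z points along the fingers, y is the line along which they close (so a half turn about z gives the same grasp; the last joint's range is limited). The gripper opens to 94 mm and grips with 3 to 60 N. Pads are 16 mm wide; open, the fingers measure 119 mm over their backs; the gripper's body (75 mm by 177 mm) begins 78 mm behind the grasp point.
Start: joints at [61.736, 11.837, 88.321, -0, 79.842, -8.623], TCP at [0.193, 0.542, 0.174] pointing down, gripper open.
Joint ranges: [-156.59, 156.59], [-49.26, 127.26], [12.9, 141.05], [-63.56, 243.56], [4.71, 150.69], [-161.64, 161.64]. Speed limits (degrees/s): [159.86, 159.86, 180, 180, 180, 180].

### API

Orientations are given as [roll, pitch, yaw] about the fixed x, y, z axes, in that order (R = Rz(yaw) Ry(pitch) Rx(roll)).
In Python, from rig import manip gives the robot as it stands.
- The arm moves only by the shell command python3 -m crank 'ROWS' [FORCE]. ROWS is JSON, a list of rows, each a list of 7 numbers: the turn, a rotation vector about the tool's x, y, z as a fraction of full scale, then the shift along the tool's x, y, z as a fraction of full scale, then the closure, from 0 (fully open) to 1 (shut). In form: [[wx, wy, wz, dx, dy, dz, grip], ...]. A call has 1 to 20 rows; each row shifts and turns the commanded pose from where the row before left it, along the tool's axes as they then stand; what a row does not reach is not made up. Full scale, the value 1, is 0.02 m for a shift and 0.15 rad for a turn. A row lasts 1/10 s, in which the tool goes at most 50 mm and 8.59 degrees, less where a joint would pass 70% of its speed; a pose out of reach is approached as far as the arm can. A call with a number of a shift or a turn outside -1 to 1 is refused whole. A call with a gripper value outside its range is refused whole. The fingers move at their own pace and stop on an object; FORCE is the grip in N (left out, the last holds). Time passes only in rows, so rows that do not move let the fingers close. It gives the time, the measured TCP pose, the force, the opening and the grip force at its end, in the units of the state.
- manip.read_state(): the state, without advancing time (a new reading comes with each control period).
- manip.snapshot(name): name is "side" or "top" or "wrist"; returns a dict with "frame" (420x560x3 uint8, red, green, blue), "vertical_fov" (degrees; the focal length in pixels is half the picture's height over the tangent of half this angle, whatever the lens; pixels are square), "cx", "cy" (the principal point, pixels), "distortion" ([k1, k2, p1, p2, k3] as OpenCV has them; the pictures are not rectified), "rvec" (rotation vector, rad) and "tvec" (3), from world to camera coordinates, as OpenCV has them. Camera axes: x right, y down, z forward; pixel columns grow to the right and rows downward; lengths in m; the calibration is good to about 2 mm. A picture is of the moment at which its call begins. There is no depth.
- manip.sign_off(): hands the job in; it is judged then, once.
The state is a dict: "time_s": time; "joints": joint angles; "joint_vel": joint speeds; "tau": joint torques, N m; "tool_pos": TCP position; "eef_rot": TCP orientation; "contact_force": force on the tool from outside, world axes, zero at the start; "moment": the same for the moment, N m; "width": opening from 0.0 (shut) to 1.0 (fully open); "grip_force": force on a finger pad.
Only numpy, scipy, OpenCV 4.12 (cv2) and the standard library are available. Lean on these libraries where they do the work, as an engineer would, in place of code of your own. Each camera call takes 0.05 s, during which the arm holds its last target. There are 200 camera calls.

### The job

Get the tortilla timer going: first move the square plastic keeper that crowds its key and set it down, without dropping it, upright and wholly on the round cork mat. Then wind the wing key clockwise by repeated part turns until it is fully wound at its stop, and only then push the start slide fully over, away from the dial side. Leave everything else on the counter where it is.

Things in the scene. Friction and masses are not known exactly. Their poses are not given: they have to be found in the camera images.
- timer: Clockwork kitchen timer, a dark steel block stuck down by its rubber foot (cannot be moved), 90 mm in its x, 120 mm in its y, top at 55 mm height. Origin: centre of its underside; z up. At yaw 0 its dial faces the robot (-x). The wing key rises from the top at its (0, -35) mm, the start slide at its y = +38 mm.
- key_grip (a point): Middle of the brass wing key (25 mm above the timer's top, 80 mm above the table), on its vertical turning axis. The wing is an upright flat two-lobed plate 44 mm long in this point's x, 10 mm thick in its y, from 10 to 38 mm above the timer's top; it turns with the key.
- key (a joint): Angle the key is wound, rad; grows clockwise seen from above; starts between 0.1 and 1.4; a firm stop at 4.2 is fully wound. A mainspring (0.01 N m per rad) pulls it back but an internal brake (0.07 N m) holds it where it is let go, so it can be wound in several part turns. The wing lies along the timer's x at 0.
- start_grip (a point): Middle of the start slide's white upright tab, on the timer's top: 14 mm in the timer's x, 26 mm in its y, top 27 mm above the timer's top; this point is 15 mm above the timer's top. Axes as the timer's. Moves with the tab.
- start (a joint): Travel of the start slide in m: 0 (stopped, towards the dial side) to 0.026 (fully over, running), along the timer's +x. Takes about 1.5 N and stays where it is left.
- keeper: Closed white plastic food keeper with grey lid, an upright square box 54 x 54 mm, 85 mm high, about 0.15 to 0.31 kg; lid cannot come off. Origin: centre of its underside, z up, sides along its x and y. At the start it stands on the table some 4 mm from the timer's -y side, next to the key, nearly square to the timer.
- mat: Round cork mat fixed to the table, 130 mm across, 5 mm thick; origin: centre of its underside.
- bowl: Bystander, to be left alone: terracotta bowl, 120 mm across the rim, 50 mm high. Origin at its underside.
- jar: Bystander, to be left alone: clear glass jar with steel cap, 60 mm across, 120 mm high. Origin at its underside.
- bottle: Bystander, to be left alone: green glass oil bottle, 60 mm across, 200 mm high. Origin at its underside.
- tin: Bystander, to be left alone: round metal spice tin, 52 mm across, 75 mm high. Origin at its underside.
- tongs: Bystander, to be left alone: stainless tongs lying flat, 240 mm long along their x, 65 mm wide, 14 mm high, origin near mid length. Origin at its underside.
- brush: Bystander, to be left alone: brush lying flat along its x, 220 mm long. Origin at its underside.
Mind the look-alikes: they are no part of the job. Leave any purple look-alike of the keeper alone.

How it is judged:
By the outcome, as a careful person would: the job done as asked, in the order asked, and still so for the second after the job is handed in, with the robot touching nothing.
It also fails if it takes over 72 s, if anything falls off the work surface, if the arm or the gripper's body presses on something with over 40 N, if the wrist force passes 120 N, or if a joint passes its speed limit or range.

## Working session

There is one attempt and no reset: what is moved stays moved. The work goes in short steps, Python scripts to look and compute and a shell command to move; the robot and the scene stay as the last step left them, time stands still between calls to the robot, and variables do not carry over. Pictures are saved under pics/ and viewed, at most 10 in all, crops included, and the job is handed in when it is done.

```bash
mkdir -p pics; ls
cat > h.py <<'E'
import numpy as np, cv2
from rig import manip
def cam(n):
    s=manip.snapshot(n); f=s["frame"]; h=f.shape[0]
    fl=h/2/np.tan(np.radians(s["vertical_fov"])/2)
    K=np.array([[fl,0,s["cx"]],[0,fl,s["cy"]],[0,0,1]])
    R=cv2.Rodrigues(np.array(s["rvec"],float))[0]; t=np.array(s["tvec"],float).ravel()
    return dict(f=f,K=K,D=np.array(s["distortion"],float),R=R,t=t)
def onz(c,px,z):
    u=cv2.undistortPoints(np.array(px,float).reshape(-1,1,2),c["K"],c["D"]).reshape(-1,2)
    d=np.c_[u,np.ones(len(u))]@c["R"]; o=-c["R"].T@c["t"]
    return o+d*((z-o[2])/d[:,2])[:,None]
def proj(c,P):
    return cv2.projectPoints(np.array(P,float).reshape(-1,1,3),cv2.Rodrigues(c["R"])[0],c["t"],c["K"],c["D"])[0].reshape(-1,2)
def save(c,n,crop=None,k=1):
    f=c["f"][:,:,::-1]
    if crop: x0,y0,x1,y1=crop; f=f[y0:y1,x0:x1]
    cv2.imwrite("pics/"+n,cv2.resize(f,None,fx=k,fy=k,interpolation=cv2.INTER_CUBIC))
E
python3 - <<'E'
from h import *
for n in("top","side"):
    c=cam(n); save(c,n+"0.png"); print(n,-c["R"].T@c["t"]); np.save(n+"0.npy",c["f"])
print(manip.read_state())
E
```

```text
pics
top [ 0.51610964 -0.00317365  0.97778295]
side [ 0.28570397 -0.79314559  0.74236846]
{'time_s': 0.1, 'joints': array([ 6.17358758e+01,  1.18796857e+01,  8.83965894e+01, -4.72711900e-04,
        7.98421105e+01, -8.62412280e+00]), 'joint_vel': array([ 0.03487255, -0.14769663, -0.19472422,  0.01436523,  0.11590746,
       -0.00457866]), 'tau': array([-4.97528763e-04, -3.71864820e+01, -2.82293040e+01,  7.01269624e-02,
        3.11185070e-02, -3.69873169e-05]), 'tool_pos': array([0.19290349, 0.54082671, 0.17310404]), 'eef_rot': array([-1.79882883e+02, -1.72922334e-02,  1.60360065e+02]), 'contact_force': array([ 0.13931612, -0.15165163, -0.39028784]), 'moment': array([0.02625564, 0.01107613, 0.02166299]), 'grip_force': 0.0, 'width': 1.000589634148387}
```

View pics/top0.png

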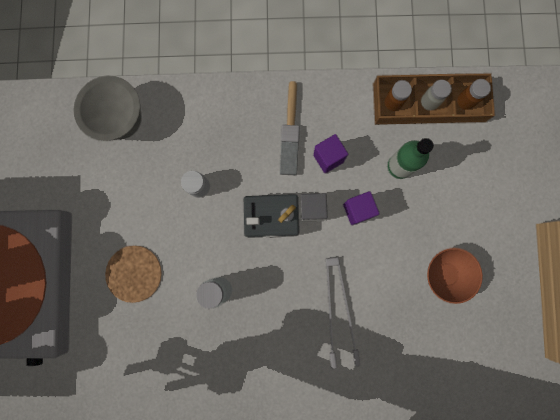

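View pics/side0.png

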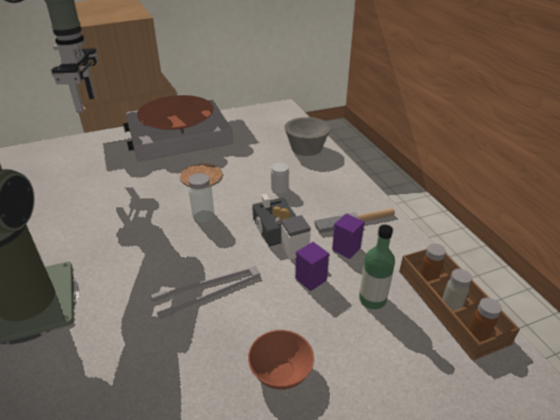

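The top view shows the white, grey-lidded keeper at (314,206), right beside the timer at (271,216). The key is at (287,214), the white tab at (252,221) and the cork mat at (134,274). Keeper candidates are the grey-lidded box (314,206), purple box A (331,154) and purple box B (362,208). I choose (314,206) because it is white and grey and sits next to the key.

Run:
```python
from h import *
c=cam("top"); save(c,"crop1.png",(230,180,340,250),7)
hsv=cv2.cvtColor(c["f"],cv2.COLOR_RGB2HSV)
def blob(m,box):
    M=np.zeros_like(m); x0,y0,x1,y1=box; M[y0:y1,x0:x1]=m[y0:y1,x0:x1]
    cs=cv2.findContours(M,cv2.RETR_EXTERNAL,cv2.CHAIN_APPROX_NONE)[0]
    return max(cs,key=cv2.contourArea)
def rect(cn,z,n):
    P=onz(c,cn.reshape(-1,2),z)[:,:2].astype(np.float32); r=cv2.minAreaRect(P*1000); print(n,r)
m=((hsv[...,1]>60)&(hsv[...,0]<25)).astype(np.uint8)
rect(blob(m,(100,235,170,310)),.005,"mat")
rect(blob(m,(275,200,300,228)),.08,"key")
g=cv2.cvtColor(c["f"],cv2.COLOR_RGB2GRAY)
print(g[206,240:335]); print(g[190:245,262])
rect(blob((g<62).astype(np.uint8),(235,185,300,245)),.055,"timer")
rect(blob((g>130).astype(np.uint8),(243,212,262,230)),.082,"tab")
```

```text
mat ((470.76141357421875, 360.95941162109375), (127.9185562133789, 127.70738983154297), 45.30388259887695)
key ((595.650634765625, 7.471685409545898), (11.920616149902344, 46.143890380859375), 44.02770233154297)
[135 135 130 106  68  64  64  64  63  64  62  46  23  23  27  45  63  62
  62  63  61  61  62  62  63  63  64  66  64  65  63  63  63  63  63  64
  63  63  62  62  63  63  62  63  64  63  60  61  63  72  84  88  74  65
  56  53  50  38  54  82  83  92  84  83  83  81  82  83  81  81  81  81
  82  81  82  82  83  81  82  82  81  80  79  82  81  74  59  70  80  84
  84  81  81  82  82]
[136 137 136 135 125  54  53  62  64  62  62  62  63  61  62  63  62  62
  64  65  63  62  63  63  61  60  36  35  33  34  37  38  35  37  49  63
  63  64  62  62  61  62  62  62  59  53  57 112 139 138 139 136 136 133
 134]
timer ((594.4280395507812, 39.96468734741211), (89.3692398071289, 114.39923095703125), 0.9678025245666504)
tab ((581.6332397460938, 80.64832305908203), (21.10921287536621, 10.516155242919922), 88.90141296386719)
```

View pics/crop1.png

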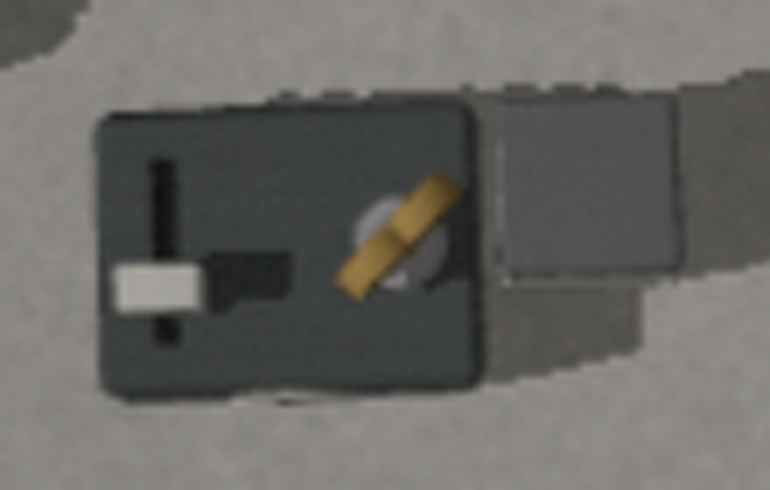

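The crop confirms the grey-lidded box with white sides, with lid corners near crop (502,97), (672,95), (680,268) and (510,272). The wing runs at about 45° from lower left to upper right, and the tab is at the lower (dial) end of its slot.

Run:
```python
from h import *
c=cam("top")
px=lambda a:np.array(a)/7-0.5+[230,180]
q=onz(c,px([(503,97),(674,95),(680,268),(510,273)]),.085)[:,:2]; print(q.round(4),q.mean(0),np.linalg.norm(q-np.roll(q,1,0),axis=1))
d=q[1]-q[0]; print("keeper yaw",np.degrees(np.arctan2(-d[1],-d[0]))-90)
w=onz(c,px([(345,285),(450,187)]),.093)[:,:2]; d=w[1]-w[0]; print("wing",w.mean(0),np.linalg.norm(d),np.degrees(np.arctan2(d[1],d[0])))
t=onz(c,px([(98,115),(480,102),(483,388),(100,398)]),.055)[:,:2]; print("timer",t.round(4),t.mean(0))
s=cam("side")
for n,z,p in(("jar",.12,(209,290)),("tin",.075,(194,181)),("bottle",.2,(425,146)),("purpA",.085,(331,152)),("purpB",.085,(362,206))): print(n,onz(c,[p],z)[0,:2].round(3))
P=[*np.c_[q,[.085]*4],[*w.mean(0),.093]]; print(proj(s,P).round(0).tolist())
```

```text
[[ 0.6365 -0.024 ]
 [ 0.636  -0.0752]
 [ 0.584  -0.0756]
 [ 0.5835 -0.0249]] [ 0.61002912 -0.04993656] [0.0529469  0.05121807 0.05199618 0.05064987]
keeper yaw -0.49912708028381303
wing [0.59458994 0.00827294] 0.04256402059500419 -47.96813333926398
timer [[ 0.6375  0.1011]
 [ 0.6391 -0.0176]
 [ 0.5506 -0.0166]
 [ 0.5497  0.1013]] [0.59422459 0.04205841]
jar [0.442 0.164]
tin [0.669 0.205]
bottle [ 0.705 -0.252]
purpA [ 0.724 -0.089]
purpB [ 0.607 -0.15 ]
[[301.0, 215.0], [310.0, 228.0], [289.0, 233.0], [280.0, 220.0], [280.0, 208.0]]
```

```bash
python3 -m crank '[[0,0,1,0,0,-0.5,0.15],[0,0,1,0,0,-0.5,0.15],[0,0,1,0,0,0,0.15],[0,0,1,0,0,0,0.15],[0,0,1,0,0,0,0.15],[0,0,1,0,0,0,0.15],[0,0,1,0,0,0,0.15],[0,0,1,0,0,0,0.15],[0,0,0.2,0,0,0,0.15],[0,0,0,0,0,0,0.15]]'
python3 -m crank '[[0,0,0,-1,0.7,0,0.15],[0,0,0,-1,0.7,0,0.15],[0,0,0,-1,0.7,0,0.15],[0,0,0,-1,0.7,0,0.15],[0,0,0,-1,0.7,0,0.15],[0,0,0,-1,0.7,0,0.15],[0,0,0,-1,0.7,0,0.15],[0,0,0,-1,0.7,0,0.15],[0,0,0,-1,0.7,0,0.15],[0,0,0,-1,0.7,0,0.15],[0,0,0,-1,0.7,0,0.15],[0,0,0,-1,0.7,0,0.15],[0,0,0,-1,0.7,0,0.15],[0,0,0,-1,0.7,0,0.15],[0,0,0,-1,0.7,0,0.15],[0,0,0,-1,0.7,0,0.15],[0,0,0,-1,0.7,0,0.15],[0,0,0,-1,0.7,0,0.15],[0,0,0,-1,0.7,0,0.15],[0,0,0,-1,0.7,0,0.15]]'
```

```text
time_s: 1.25
tool_pos: [0.1932, 0.5414, 0.194]
eef_rot: [-180.0, 0.0, 89.9]
contact_force: [-0.5, 0.7, 0.3]
width: 0.849
grip_force: 0.0
time_s: 3.25
tool_pos: [0.4729, 0.1401, 0.1942]
eef_rot: [180.0, -0.0, 89.9]
contact_force: [0.9, -0.6, -0.8]
width: 0.85
grip_force: 0.0
```

```bash
python3 -m crank '[[0,0,0,-0.95,0.685,0,0.15],[0,0,0,-0.95,0.685,0,0.15],[0,0,0,-0.95,0.685,0,0.15],[0,0,0,-0.95,0.685,0,0.15],[0,0,0,-0.95,0.685,0,0.15],[0,0,0,-0.95,0.685,0,0.15],[0,0,0,-0.95,0.685,0,0.15],[0,0,0,-0.95,0.685,0,0.15],[0,0,0,-0.95,0.685,0,0.15],[0,0,0,-0.95,0.685,0,0.15],[0,0,0,0,0,0,0.15]]'
python3 - <<'E'
from h import *
c=cam("wrist"); save(c,"w1.png"); p=manip.read_state()["tool_pos"]; print(p)
q=[(.6365,-.024),(.636,-.075),(.584,-.0755),(.5835,-.025)]
print(proj(c,[(*a,.085) for a in q]).round().tolist())
print(proj(c,[(p[0]+.04,p[1],p[2]-.02),(p[0]-.04,p[1],p[2]-.02)]))
E
```

```text
time_s: 4.35
tool_pos: [0.6102, -0.0516, 0.1938]
eef_rot: [180.0, 0.0, 89.8]
contact_force: [-0.1, 0.5, -0.0]
width: 0.85
grip_force: 0.0
[ 0.60925052 -0.05008768  0.19370365]
[[304.0, 180.0], [303.0, 226.0], [255.0, 227.0], [253.0, 181.0]]
[[328.46962161 227.03213695]
 [226.64943898 227.45793383]]
```

View pics/w1.png

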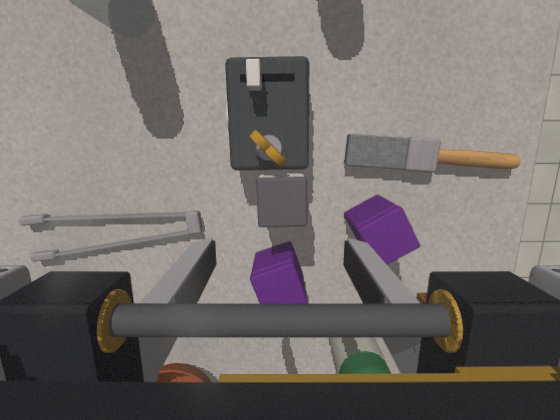

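The wrist view puts the lid at (257–307, 177–226), about 3 px to the right of my estimate, so I shift +2 mm in x. The gap to the purple box on the right is ample.

```bash
python3 -m crank '[[0,0,0,0,0.1,1,0.15],[0,0,0,0,0,1,0.15],[0,0,0,0,0,1,0.15],[0,0,0,0,0,1,0.15],[0,0,0,0,0,1,0.15],[0,0,0,0,0,1,0.15],[0,0,0,0,0,1,0.15],[0,0,0,0,0,0.9,0.15],[0,0,0,0,0,0,0.15],[0,0,0,0,0,0,0.6],[0,0,0,0,0,0,0.6],[0,0,0,0,0,0,0.6],[0,0,0,0,0,0,0.6],[0,0,0,0,0,0,0.6],[0,0,0,0,0,0,0.6]]' 25
```

```text
time_s: 5.9
tool_pos: [0.6123, -0.0495, 0.0375]
eef_rot: [179.9, 0.0, 89.9]
contact_force: [0.7, 0.1, 4.7]
width: 0.575
grip_force: 24.9
```

```bash
python3 -m crank '[[0,0,0,0,0,-0.4,0.6],[0,0,0,0,0,-0.8,0.6],[0,0,0,0,0,-1,0.6],[0,0,0,0,0,-1,0.6],[0,0,0,0,0,-1,0.6],[0,0,0,0,0,-1,0.6],[0,0,0,0,0,-1,0.6],[0,0,0,0,0,-0.8,0.6],[0,0,0,0,0,0,0.6]]'
python3 -m crank '[[0,0,0,0.5,-0.2,0,0.6],[0,0,0,1,-0.35,0,0.6],[0,0,0,1,-0.35,0,0.6],[0,0,0,1,-0.35,0,0.6],[0,0,0,1,-0.35,0,0.6],[0,0,0,1,-0.35,0,0.6],[0,0,0,1,-0.35,0,0.6],[0,0,0,1,-0.35,0,0.6],[0,0,0,1,-0.35,0,0.6],[0,0,0,1,-0.35,0,0.6],[0,0,0,1,-0.35,0,0.6],[0,0,0,1,-0.35,0,0.6],[0,0,0,1,-0.35,0,0.6],[0,0,0,1,-0.35,0,0.6],[0,0,0,1,-0.35,0,0.6],[0,0,0,1,-0.35,0,0.6],[0,0,0,1,-0.35,0,0.6],[0,0,0,1,-0.35,0,0.6],[0,0,0,1,-0.35,0,0.6],[0,0,0,1,-0.35,0,0.6]]'
python3 -m crank '[[0,0,0,0.6,-0.2,0,0.6],[0,0,0,0.5,0,0,0.6],[0,0,0,0,0,0,0.6],[0,0,0,0,0,0,0.6]]'
python3 - <<'E'
from h import *
c=cam("top"); save(c,"t2.png",(60,170,330,360),2.9)
s=cam("side"); save(s,"s2.png")
E
```

```text
time_s: 6.8
tool_pos: [0.613, -0.0497, 0.1799]
eef_rot: [179.7, 0.1, 89.9]
contact_force: [1.1, -0.0, -0.9]
width: 0.571
grip_force: 24.9
time_s: 8.8
tool_pos: [0.4725, 0.3415, 0.1742]
eef_rot: [-179.8, 0.1, 89.9]
contact_force: [-0.3, 0.0, -2.7]
width: 0.57
grip_force: 24.9
time_s: 9.2
tool_pos: [0.471, 0.3625, 0.1757]
eef_rot: [-180.0, 0.1, 89.9]
contact_force: [0.3, 0.1, -2.3]
width: 0.57
grip_force: 24.9
```

View pics/s2.png

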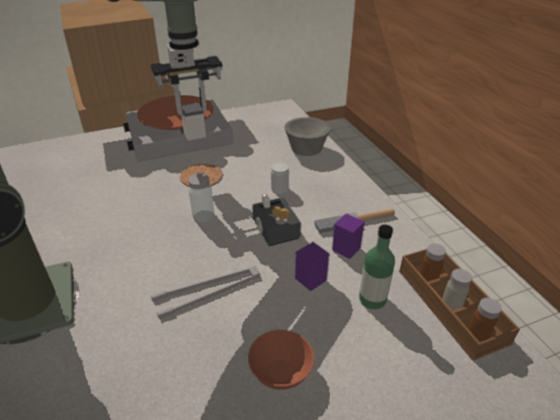

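The side view shows the keeper held upright at (193,122), above the mat at (201,175). Now I lower it.

```bash
python3 -m crank '[[0,0,0,0,0,0.6,0.6],[0,0,0,0,0,1,0.6],[0,0,0,0,0,1,0.6],[0,0,0,0,0,1,0.6],[0,0,0,0,0,1,0.6],[0,0,0,0,0,0.9,0.6],[0,0,0,0,0,0.5,0.6],[0,0,0,0,0,0.2,0.6],[0,0,0,0,0,0.1,0.6],[0,0,0,0,0,0.1,0.6],[0,0,0,0,0,0,0.6],[0,0,0,0,0,0,0.6]]'
```

```text
time_s: 10.5
tool_pos: [0.4715, 0.3633, 0.049]
eef_rot: [179.9, -0.0, 89.9]
contact_force: [-0.1, 0.5, -2.0]
width: 0.569
grip_force: 24.9
```

```bash
python3 -m crank '[[0,0,0,0,0,0.1,0.6],[0,0,0,0,0,0.1,0.6],[0,0,0,0,0,0.05,0.6],[0,0,0,0,0,0,0.6]]'
python3 -m crank '[[0,0,0,0,0,0.07,0.6],[0,0,0,0,0,0,0.6],[0,0,0,0,0,0,0.6]]'
```

```text
time_s: 10.9
tool_pos: [0.4707, 0.3629, 0.0428]
eef_rot: [-180.0, 0.0, 89.9]
contact_force: [-0.6, -0.8, -2.2]
width: 0.573
grip_force: 24.9
time_s: 11.2
tool_pos: [0.471, 0.3632, 0.0425]
eef_rot: [180.0, -0.0, 89.9]
contact_force: [-1.8, -1.3, 4.3]
width: 0.571
grip_force: 24.9
```

```bash
python3 -m crank '[[0,0,0,0,0,0,0.2],[0,0,0,0,0,0,0.2],[0,0,0,0,0,0,0.2],[0,0,0,0,0,0,0.2],[0,0,0,0,0,-0.4,0.2],[0,0,0,0,0,-1,0.2],[0,0,0,0,0,-1,0.2],[0,0,0,0,0,-1,0.2],[0,0,0,0,0,-1,0.2],[0,0,0,0,0,-1,0.2],[0,0,0,0,0,-1,0.2],[0,0,0,0,0,-0.6,0.2]]'
python3 -m crank '[[0,0,0,-0.9,0.31,0,0.3],[0,0,0,-0.9,0.31,0,0.3],[0,0,0,-0.9,0.31,0,0.3],[0,0,0,-0.9,0.31,0,0.3],[0,0,0,-0.9,0.31,0,0.3],[0,0,0,-0.9,0.31,0,0.3],[0,0,0,-0.9,0.31,0,0.3],[0,0,0,-0.9,0.31,0,0.3],[0,0,0,-0.9,0.31,0,0.3],[0,0,0,-0.9,0.31,0,0.3],[0,0,0,-0.9,0.31,0,0.3],[0,0,0,-0.9,0.31,0,0.3],[0,0,0,-0.9,0.31,0,0.3],[0,0,0,-0.9,0.31,0,0.3],[0,0,0,-0.9,0.31,0,0.3],[0,0,0,-0.9,0.31,0,0.3],[0,0,0,-0.9,0.31,0,0.3],[0,0,0,-0.9,0.31,0,0.3],[0,0,0,-0.9,0.31,0,0.3],[0,0,0,-0.7,0.31,0,0.3]]'
python3 - <<'E'
from h import *
t=cam("top"); c=cam("wrist"); print(manip.read_state()["tool_pos"])
a=cv2.resize(t["f"][170:360,60:260],(400,380)); b=cv2.resize(c["f"][0:190,180:380],(400,380))
cv2.imwrite("pics/m3.png",np.hstack([a,b])[:,:,::-1])
hsv=cv2.cvtColor(c["f"],cv2.COLOR_RGB2HSV); m=((hsv[...,1]>120)&(hsv[...,0]<28)&(hsv[...,0]>12)).astype(np.uint8); m[250:]=0
n,l,st,ce=cv2.connectedComponentsWithStats(m)
for i in range(1,n):
    if st[i,4]>60:
        yy,xx=np.where(l==i); P=onz(c,np.c_[xx,yy],.093)[:,:2]
        print(ce[i],st[i],cv2.minAreaRect((P*1000).astype(np.float32)))
print(proj(c,[(.5947,.0078,.08)]))
E
```

```text
time_s: 12.4
tool_pos: [0.4719, 0.3636, 0.1844]
eef_rot: [179.8, -0.1, 89.9]
contact_force: [0.4, -1.4, 0.3]
width: 0.803
grip_force: 0.0
time_s: 14.4
tool_pos: [0.5945, 0.0055, 0.1817]
eef_rot: [-180.0, 0.0, 89.9]
contact_force: [-0.1, 0.7, 0.4]
width: 0.698
grip_force: 0.0
[0.59489943 0.00486059 0.18166197]
[281.41226216 201.56871036] [264 184  36  35 473] ((598.6943969726562, 11.57403564453125), (12.094547271728516, 42.93431854248047), 44.053070068359375)
[491.19262295 200.68852459] [451 194  79  17 732] ((808.2870483398438, 11.096580505371094), (12.2920503616333, 82.01930236816406), 84.29151153564453)
[[277.99703875 202.56176286]]
```

View pics/m3.png

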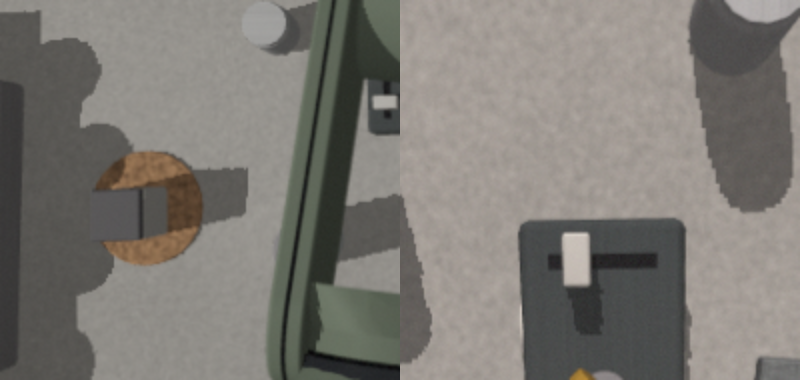

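The left half shows the keeper upright on the cork mat, lid at (91–139, 190–240) and inside the disc once parallax is allowed for. The right half shows the tab and timer undisturbed. Next I align with the wing at yaw about 134° and descend.

```bash
python3 -m crank '[[0,0,0,0.2,0.1,0,0.5],[0,0,-1,0,0,0,0.5],[0,0,-1,0,0,0,0.5],[0,0,-1,0,0,0,0.5],[0,0,-1,0,0,0,0.5],[0,0,-1,0,0,0,0.5],[0,0,-0.12,0,0,1,0.5],[0,0,0,0,0,1,0.5],[0,0,0,0,0,1,0.5],[0,0,0,0,0,1,0.5],[0,0,0,0,0,1,0.5],[0,0,0,0,0,0.8,0.5],[0,0,0,0,0,0,0.5]]'
python3 -m crank '[[0,0,0,0,0,0,0.95],[0,0,0,0,0,0,0.95],[0,0,0,0,0,0,0.95],[0,0,0,0,0,0,0.95],[0,0,0,0,0,0,0.95],[0,0,0,0,0,0,0.95]]' 8
```

```text
time_s: 15.8
tool_pos: [0.5934, 0.0124, 0.0629]
eef_rot: [-179.8, -0.3, 134.0]
contact_force: [0.4, -0.5, 0.4]
width: 0.499
grip_force: 0.0
time_s: 16.4
tool_pos: [0.5964, 0.0106, 0.0661]
eef_rot: [180.0, 0.0, 133.9]
contact_force: [-0.1, -0.0, -0.2]
width: 0.059
grip_force: 0.0
```

Run:
```python
from h import *
c=cam("wrist");s=cam("side")
a=cv2.resize(c["f"],(533,400)); b=cv2.resize(s["f"][130:260,220:310],(277,400))
cv2.imwrite("pics/m4.png",np.hstack([a,b])[:,:,::-1])
st=manip.read_state(); print(st["width"],st["grip_force"],st["contact_force"],st["moment"])
```

```text
0.05109057077475577 0.0 [0.49119019 0.35961289 0.48652039] [-0.04273223  0.03834155 -0.02703766]
```

View pics/m4.png

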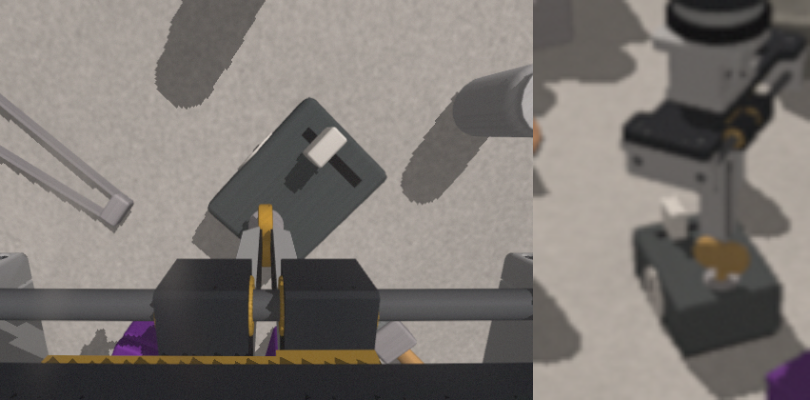

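Run:
```python
from h import *
c=cam("wrist");s=cam("side")
st=manip.read_state(); p=st["tool_pos"]
for n,k in(("wrist",c),("side",s)):
    print(n,"tcp,grasp",proj(k,[p,p+[0,0,.019]]).round(1).tolist(),"key z.065,.093",proj(k,[(.5946,.0083,.065),(.5946,.0083,.093)]).round(1).tolist())
    hsv=cv2.cvtColor(k["f"],cv2.COLOR_RGB2HSV); m=((hsv[...,1]>110)&(hsv[...,0]<28)&(hsv[...,0]>12)).astype(np.uint8)
    N,l,S,ce=cv2.connectedComponentsWithStats(m)
    print([(ce[i].round(1).tolist(),S[i].tolist()) for i in range(1,N) if S[i,4]>60])
wimg=c["f"][190:290,220:340]; simg=s["f"][180:240,250:310]
cv2.imwrite("pics/m5.png",np.hstack([cv2.resize(wimg,(480,400),interpolation=2),cv2.resize(simg,(320,400),interpolation=2)])[:,:,::-1])
```

```text
wrist tcp,grasp [[278.7, 236.4], [278.6, 245.2]] key z.065,.093 [[274.8, 236.9], [274.2, 250.5]]
[([279.1, 242.1], [271, 214, 16, 66, 689]), ([264.6, 321.4], [262, 289, 7, 64, 311]), ([294.1, 321.5], [291, 289, 6, 64, 272]), ([244.6, 375.9], [42, 367, 357, 16, 3597]), ([430.3, 376.1], [418, 368, 26, 14, 214])]
side tcp,grasp [[280.0, 216.7], [280.0, 210.5]] key z.065,.093 [[279.7, 217.6], [279.7, 208.4]]
[([80.0, 17.0], [61, 3, 51, 38, 867]), ([76.7, 92.5], [67, 67, 25, 64, 314]), ([355.8, 119.1], [347, 107, 19, 24, 101]), ([395.9, 153.2], [383, 144, 24, 19, 92]), ([406.4, 164.9], [400, 159, 14, 15, 64]), ([215.6, 172.5], [211, 166, 11, 16, 97]), ([184.8, 176.2], [181, 169, 9, 16, 83]), ([482.4, 230.5], [432, 182, 100, 91, 728]), ([280.7, 212.7], [272, 207, 18, 14, 139]), ([457.1, 307.5], [400, 250, 119, 109, 3770]), ([539.3, 282.7], [525, 271, 32, 29, 165])]
```

View pics/m5.png

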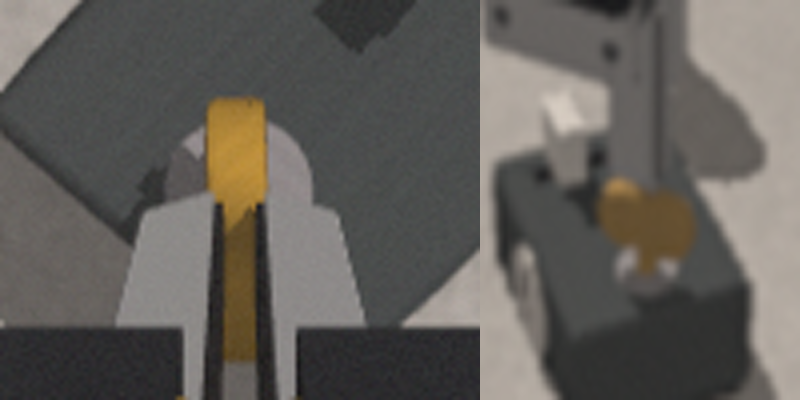

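The crops show the wing centred in the finger gap at (238,200). The side crop, though, shows the finger tips ending near (640,185), level with the wing's top, so they closed in the notch and too high. I'll open, go lower and close again.

```bash
python3 -m crank '[[0,0,0,0,0,0,0.5],[0,0,0,0,0,0,0.5],[0,0,0,0,0,0,0.5],[0,0,0,0,0,0,0.5],[0,0,0,0,0,0.2,0.5],[0,0,0,0,0,0.15,0.5],[0,0,0,0,0,0,0.5]]'
python3 -m crank '[[0,0,0,0,0,0,0.95],[0,0,0,0,0,0,0.95],[0,0,0,0,0,0,0.95],[0,0,0,0,0,0,0.95],[0,0,0,0,0,0,0.95],[0,0,0,0,0,0,0.95],[0,0,0,0,0,0,0.95]]' 8
python3 - <<'E'
from h import *
s=cam("side"); c=cam("wrist"); print(-c["R"].T@c["t"]); p=manip.read_state()["tool_pos"]
hsv=cv2.cvtColor(s["f"],cv2.COLOR_RGB2HSV)
print(s["f"][196:226:2,280].tolist())
E
```

```text
time_s: 17.3
tool_pos: [0.5955, 0.0108, 0.0579]
eef_rot: [-179.9, -0.1, 133.9]
contact_force: [0.5, 1.2, -0.8]
width: 0.5
grip_force: 0.0
time_s: 18.0
tool_pos: [0.5962, 0.0106, 0.0589]
eef_rot: [-180.0, 0.0, 133.9]
contact_force: [-0.5, -0.3, 0.4]
width: 0.104
grip_force: 8.0
[0.54945053 0.0600457  0.26923298]
[[97, 95, 92], [97, 95, 92], [98, 95, 93], [97, 94, 92], [98, 94, 92], [96, 94, 92], [97, 94, 92], [94, 89, 85], [101, 80, 51], [98, 78, 47], [98, 78, 48], [101, 83, 55], [99, 81, 56], [87, 83, 81], [67, 65, 64]]
```

```bash
python3 -m crank '[[0,0,0,0,0,0,0.75],[0,0,0,0,0,0,0.75],[0,0,0,0,0,0.15,0.75],[0,0,0,0,0,0,0.75]]'
python3 -m crank '[[0,0,0,0,0,0.1,0.75],[0,0,0,0,0,0,0.75]]'
python3 -m crank '[[0,0,0,0,0,0.1,0.75],[0,0,0,0,0,0,0.75]]'
```

```text
time_s: 18.5
tool_pos: [0.5958, 0.0109, 0.0551]
eef_rot: [-180.0, -0.0, 133.9]
contact_force: [0.1, 1.0, 0.2]
width: 0.25
grip_force: 0.0
time_s: 18.7
tool_pos: [0.5959, 0.0108, 0.0533]
eef_rot: [-180.0, -0.0, 133.9]
contact_force: [0.1, 0.5, 0.4]
width: 0.25
grip_force: 0.0
time_s: 18.9
tool_pos: [0.596, 0.0108, 0.0514]
eef_rot: [-180.0, -0.0, 133.9]
contact_force: [0.3, -0.8, 0.1]
width: 0.249
grip_force: 0.0
```

The reported TCP is already below the timer's top with no contact, so the tips are really higher than reported. I'll go a little deeper, then grip.

```bash
python3 -m crank '[[0,0,0,0,0,0.15,0.75],[0,0,0,0,0,0,0.75]]'
python3 -m crank '[[0,0,0,0,0,0.15,0.75],[0,0,0,0,0,0,0.75],[0,0,0,0,0,0,0.95],[0,0,0,0,0,0,0.95],[0,0,0,0,0,0,0.95],[0,0,0,0,0,0,0.95]]' 40
python3 -m crank '[[0,0,0.3,0,0,0,0.95],[0,0,0.6,0,0,0,0.95],[0,0,0.8,0,0,0,0.95],[0,0,0.8,0,0,0,0.95],[0,0,0,0,0,0,0.95]]'
python3 - <<'E'
from rig import manip; s=manip.read_state(); print(s["moment"],s["joints"])
E
```

```text
time_s: 19.1
tool_pos: [0.5958, 0.0108, 0.0482]
eef_rot: [-180.0, -0.0, 133.9]
contact_force: [0.4, 0.7, -0.8]
width: 0.252
grip_force: 0.0
time_s: 19.7
tool_pos: [0.5961, 0.0106, 0.0458]
eef_rot: [-180.0, 0.0, 133.9]
contact_force: [-0.0, -0.3, -0.3]
width: 0.099
grip_force: 40.0
time_s: 20.2
tool_pos: [0.5972, 0.0112, 0.0458]
eef_rot: [179.9, -0.0, 112.4]
contact_force: [2.4, 1.2, -3.0]
width: 0.103
grip_force: 40.0
[ 0.24955883 -0.47524859 -0.01602173] [-7.26075252e+00  2.19165793e+01  9.16319321e+01  7.17321341e-02
  6.63391557e+01 -2.96879203e+01]
```

```bash
python3 -m crank '[[0,0,0.8,0,0,0,0.95],[0,0,1,0,0,0,0.95],[0,0,1,0,0,0,0.95],[0,0,1,0,0,0,0.95],[0,0,1,0,0,0,0.95],[0,0,1,0,0,0,0.95]]'
python3 - <<'E'
from h import *
c=cam("wrist"); print(manip.read_state()["moment"],manip.read_state()["contact_force"])
hsv=cv2.cvtColor(c["f"],cv2.COLOR_RGB2HSV); m=((hsv[...,1]>110)&(hsv[...,0]<28)&(hsv[...,0]>12)).astype(np.uint8)
N,l,S,ce=cv2.connectedComponentsWithStats(m); print([S[i].tolist() for i in range(1,N) if S[i,4]>60])
save(c,"w6.png",(180,150,380,300),3)
E
python3 -m crank '[[0,0,1,0,0,0,0.95],[0,0,1,0,0,0,0.95],[0,0,0.8,0,0,0,0.95],[0,0,0.5,0,0,0,0.95],[0,0,0,0,0,0,0.95],[0,0,0,0,0,0,0.95]]'
```

```text
time_s: 20.8
tool_pos: [0.5999, 0.0111, 0.0459]
eef_rot: [179.6, -0.2, 62.4]
contact_force: [10.1, 0.7, -8.3]
width: 0.105
grip_force: 40.0
[ 0.19463195 -1.59580215  0.02574358] [ 8.35306432  1.27475651 -8.0524288 ]
[[530, 95, 30, 33, 602], [271, 222, 18, 73, 1170], [252, 289, 8, 64, 317], [300, 289, 8, 64, 353], [53, 367, 357, 16, 3552]]
time_s: 21.45
tool_pos: [0.601, 0.01, 0.0459]
eef_rot: [179.6, -0.4, 34.3]
contact_force: [11.5, -1.1, -9.7]
width: 0.104
grip_force: 40.0
```

View pics/w6.png

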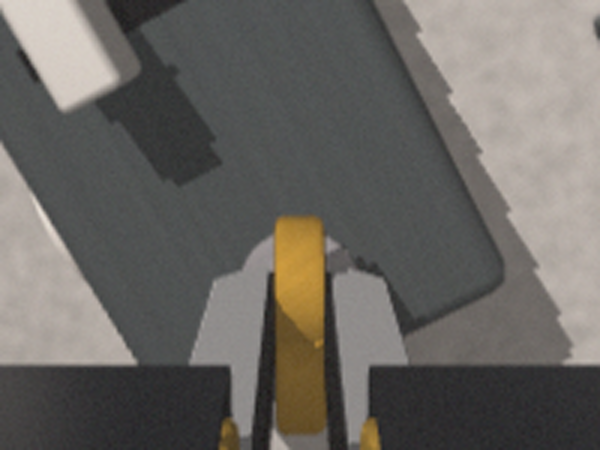

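The wing stays aligned in the finger gap (crop column 300) while the timer has rotated, so the key turns with the gripper. The part turn is done. I release, lift, turn back half a turn and regrasp, with the centre shifted about 4 mm in +x because of the side force.

```bash
python3 -m crank '[[0,0,0,0,0,0,0.5],[0,0,0,0,0,0,0.5],[0,0,0,0,0,0,0.5],[0,0,0,0,0,0,0.5],[0,0,0,0,0,-1,0.5],[0,0,0,0,0,-1,0.5],[0,0,0,0,0,-1,0.5]]'
python3 -m crank '[[0,0,-1,0,0,0,0.5],[0,0,-1,0,0,0,0.5],[0,0,-1,0,0,0,0.5],[0,0,-1,0,0,0,0.5],[0,0,-1,0,0,0,0.5],[0,0,-1,0,0,0,0.5],[0,0,-1,0,0,0,0.5],[0,0,-1,0,0,0,0.5],[0,0,-1,0,0,0,0.5],[0,0,-1,0,0,0,0.5],[0,0,-1,0,0,0,0.5],[0,0,-1,0,0,0,0.5],[0,0,-1,0,0,0,0.5],[0,0,-1,0,0,0,0.5],[0,0,-1,0,0,0,0.5],[0,0,-1,0,0,0,0.5],[0,0,-1,0,0,0,0.5],[0,0,-1,0,0,0,0.5],[0,0,-1,0,0,0,0.5],[0,0,-1,0,0,0,0.5]]'
python3 -m crank '[[0,0,-0.94,-0.17,-0.11,0,0.5],[0,0,0,0,0,0,0.5],[0,0,0,0,0,0,0.5]]'
python3 - <<'E'
from h import *
c=cam("wrist"); print(manip.read_state()["joints"].round(1),manip.read_state()["contact_force"])
hsv=cv2.cvtColor(c["f"],cv2.COLOR_RGB2HSV); m=((hsv[...,1]>110)&(hsv[...,0]<28)&(hsv[...,0]>12)).astype(np.uint8); m[285:]=0
N,l,S,ce=cv2.connectedComponentsWithStats(m)
for i in range(1,N):
    if S[i,4]>60:
        yy,xx=np.where(l==i); print(S[i],cv2.minAreaRect((onz(c,np.c_[xx,yy],.093)[:,:2]*1000).astype(np.float32)))
E
```

```text
time_s: 22.15
tool_pos: [0.5956, 0.0108, 0.1062]
eef_rot: [-180.0, 0.0, 34.2]
contact_force: [0.1, 0.8, 0.5]
width: 0.502
grip_force: 0.0
time_s: 24.15
tool_pos: [0.5958, 0.0108, 0.1057]
eef_rot: [180.0, -0.0, -153.5]
contact_force: [-0.6, -0.7, -0.2]
width: 0.497
grip_force: 0.0
time_s: 24.45
tool_pos: [0.6, 0.0103, 0.1057]
eef_rot: [180.0, -0.0, -146.0]
contact_force: [-0.4, 0.1, -0.7]
width: 0.501
grip_force: 0.0
[  -7.3   18.4   88.6   -0.    73.1 -131.3] [-0.04105862  0.12332804 -0.20147691]
[272 196  13  56 673] ((596.0582275390625, 6.2184295654296875), (43.25991439819336, 9.047874450683594), 34.20098876953125)
[  0 247  17  18 206] ((737.5512084960938, -154.989013671875), (14.59276294708252, 12.568191528320312), 21.544116973876953)
```

```bash
python3 -m crank '[[0,0,0,0.1,0,1,0.5],[0,0,0,0,0,1,0.5],[0,0,0,0,0,0.6,0.5],[0,0,0,0,0,0.4,0.5],[0,0,0,0,0,0,0.95],[0,0,0,0,0,0,0.95],[0,0,0,0,0,0,0.95],[0,0,0,0,0,0,0.95],[0,0,0,0,0,0,0.95],[0,0,0,0,0,0,0.95]]' 40
python3 -m crank '[[0,0,0.4,0,0,0,0.95],[0,0,0.8,0,0,0,0.95],[0,0,1,0,0,0,0.95],[0,0,1,0,0,0,0.95],[0,0,1,0,0,0,0.95],[0,0,1,0,0,0,0.95],[0,0,1,0,0,0,0.95],[0,0,1,0,0,0,0.95],[0,0,1,0,0,0,0.95],[0,0,1,0,0,0,0.95],[0,0,0.6,0,0,0,0.95],[0,0,0.4,0,0,0,0.95]]'
python3 -m crank '[[0,0,0.3,0,0,0,0.95],[0,0,0,0,0,0,0.95]]'
python3 - <<'E'
from rig import manip; s=manip.read_state(); print(s["moment"],s["contact_force"],s["eef_rot"],s["tau"])
E
```

```text
time_s: 25.5
tool_pos: [0.5993, 0.0089, 0.0464]
eef_rot: [-179.9, 0.1, -145.8]
contact_force: [0.1, -0.2, 1.9]
width: 0.104
grip_force: 40.0
time_s: 26.7
tool_pos: [0.5991, 0.0074, 0.0465]
eef_rot: [-179.9, 0.2, 126.3]
contact_force: [-0.4, -3.5, 2.2]
width: 0.102
grip_force: 40.0
time_s: 26.9
tool_pos: [0.599, 0.0075, 0.0465]
eef_rot: [-180.0, 0.2, 123.9]
contact_force: [-0.5, -5.1, 2.4]
width: 0.104
grip_force: 40.0
[-0.94756839  0.19870463 -0.0189975 ] [-0.50676944 -5.13283455  2.41508244] [-1.79953331e+02  1.56859811e-01  1.23928865e+02] [ 2.83644810e+00 -3.97363186e+01 -2.39413941e+01  1.53038442e+00
 -2.53384758e-02  2.17071287e-01]
```

```bash
for i in 1; do python3 -m crank '[[0,0,0.3,0,0,0,0.95],[0,0,0,0,0,0,0.95]]'; done; S='from rig import manip; s=manip.read_state(); print(s["moment"].round(3),s["eef_rot"][2],s["tau"][5])'; python3 -c "$S"
python3 -m crank '[[0,0,0.3,0,0,0,0.95],[0,0,0,0,0,0,0.95]]'; python3 -c "$S"
python3 -m crank '[[0,0,0.3,0,0,0,0.95],[0,0,0,0,0,0,0.95]]'; python3 -c "$S"
```

```text
time_s: 27.1
tool_pos: [0.599, 0.0075, 0.0465]
eef_rot: [-180.0, 0.2, 121.4]
contact_force: [-0.1, -5.0, 3.0]
width: 0.102
grip_force: 40.0
[-1.053  0.244  0.028] 121.38493951616687 0.19900554791092873
time_s: 27.3
tool_pos: [0.5989, 0.0075, 0.0464]
eef_rot: [-179.9, 0.2, 118.9]
contact_force: [-0.4, -4.4, 3.2]
width: 0.099
grip_force: 40.1
[-1.055  0.181  0.301] 118.85265975338582 0.45162079855799675
time_s: 27.5
tool_pos: [0.5989, 0.0074, 0.0464]
eef_rot: [-179.9, 0.2, 116.3]
contact_force: [-1.4, -5.6, 3.1]
width: 0.1
grip_force: 40.7
[-1.051  0.231  0.606] 116.3259020576473 0.731224212795496
```

The moment climbs to 0.6 N m past yaw ≈120°, which is where the 4.2 rad stop should be, so the key is fully wound. I release, lift, square up and go to the tab.

```bash
python3 -m crank '[[0,0,0,0,0,0,0.5],[0,0,0,0,0,0,0.5],[0,0,0,0,0,0,0.5],[0,0,0,0,0,0,0.5],[0,0,0,0,0,-1,0.5],[0,0,0,0,0,-1,0.5],[0,0,0,0,0,-1,0.5],[0,0,1,0,0,0,0.5],[0,0,1,0,0,0,0.5],[0,0,0.94,0,0,0,0.5],[0,0,0,0,0,0,0.5]]'
python3 -m crank '[[0,0,0,0.9,-0.19,0,0.5],[0,0,0,0.9,-0.19,0,0.5],[0,0,0,0.9,-0.19,0,0.5],[0,0,0,0.9,-0.19,0,0.5],[0,0,0,0,0,0,0.5],[0,0,0,0,0,0,0.5]]'
python3 - <<'E'
from h import *
c=cam("wrist"); p=manip.read_state()["tool_pos"]; print(p)
hsv=cv2.cvtColor(c["f"],cv2.COLOR_RGB2HSV); m=((hsv[...,1]<50)&(hsv[...,2]>165)).astype(np.uint8)
t=proj(c,[(.583,.081,.082)])[0]; print(t)
N,l,S,ce=cv2.connectedComponentsWithStats(m)
for i in range(1,N):
    if S[i,4]>80: yy,xx=np.where(l==i); print(S[i],cv2.minAreaRect((onz(c,np.c_[xx,yy],.082)[:,:2]*1000).astype(np.float32)))
save(c,"w7.png",(180,120,380,280),3.5)
E
```

```text
time_s: 28.6
tool_pos: [0.5985, 0.0095, 0.1056]
eef_rot: [-180.0, -0.0, 90.9]
contact_force: [0.5, -0.5, 0.0]
width: 0.5
grip_force: 0.0
time_s: 29.2
tool_pos: [0.5819, 0.082, 0.1057]
eef_rot: [-180.0, 0.0, 91.1]
contact_force: [0.7, -0.1, 0.8]
width: 0.499
grip_force: 0.0
[0.58210858 0.08129273 0.10576875]
[280.12657317 229.02096503]
[    0     0   560   303 65470] ((599.6808471679688, 130.32614135742188), (425.5209045410156, 227.50686645507812), 1.0037614107131958)
[  0  38  45  33 470] ((395.0860900878906, 207.23118591308594), (32.85376739501953, 18.494430541992188), 9.139453887939453)
[  0  59  26  24 171] ((388.29083251953125, 196.6420440673828), (20.09902572631836, 8.67397689819336), 34.26754379272461)
[  0 105   9  35 121] ((376.2000732421875, 159.58680725097656), (24.18941307067871, 5.975720405578613), 79.1095962524414)
[   0  131   96  160 5137] ((381.22674560546875, 86.32925415039062), (100.59925842285156, 93.46329498291016), 48.61626434326172)
[463 132  22  31 167] ((727.8827514648438, 147.56773376464844), (23.204578399658203, 10.888025283813477), 82.78291320800781)
[ 93 1
[... 1279 characters left out ...]
357666015625), (51.90530014038086, 36.50499725341797), 1.1249175071716309)
[290 338  42  36 537] ((610.2125244140625, -40.47529602050781), (23.75965690612793, 51.40593719482422), 53.907554626464844)
[317 339  12  16 121] ((622.6564331054688, -26.773399353027344), (9.812150955200195, 15.698579788208008), 2.818955898284912)
[340 339  10  34  91] ((642.8294067382812, -35.775550842285156), (4.231922149658203, 35.380428314208984), 13.613640785217285)
[490 338  25  31 269] ((782.7367553710938, -31.671798706054688), (20.19419288635254, 31.477603912353516), 1.2323163747787476)
[487 361  19  19 151] ((784.0405883789062, -49.19980239868164), (11.183082580566406, 26.56022071838379), 43.492454528808594)
```

View pics/w7.png

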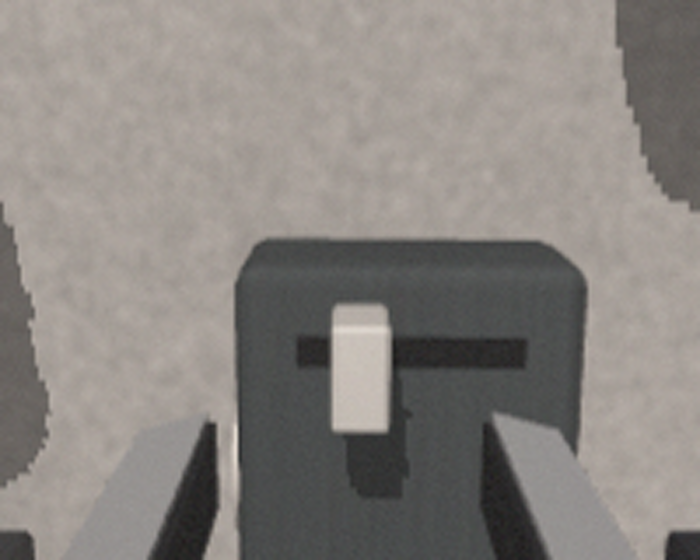

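The tab at crop (360,370) sits centred between the fingers (215 to 485). I descend and grip it.

```bash
python3 -m crank '[[0,0,0,0,0.1,1,0.5],[0,0,0,0,0,1,0.5],[0,0,0,0,0,0.6,0.5],[0,0,0,0,0,0.3,0.5],[0,0,0,0,0,0,0.9],[0,0,0,0,0,0,0.9],[0,0,0,0,0,0,0.9],[0,0,0,0,0,0,0.9],[0,0,0,0,0,0,0.9],[0,0,0,0,0,0,0.9]]' 10
python3 -m crank '[[0,0,0,0,0.3,0,0.9],[0,0,0,0,0.3,0,0.9],[0,0,0,0,0.3,0,0.9],[0,0,0,0,0.3,0,0.9],[0,0,0,0,0,0,0.9]]'
```

```text
time_s: 30.25
tool_pos: [0.5848, 0.0809, 0.0485]
eef_rot: [179.9, 0.0, 90.9]
contact_force: [0.0, 0.6, 2.5]
width: 0.145
grip_force: 10.0
time_s: 30.75
tool_pos: [0.6105, 0.0812, 0.0485]
eef_rot: [179.8, 0.0, 90.9]
contact_force: [1.6, -0.9, 4.6]
width: 0.146
grip_force: 10.0
```

```bash
python3 -m crank '[[0,0,0,0,0.1,0,0.9],[0,0,0,0,0,0,0.9]]'
python3 -m crank '[[0,0,0,0,0.1,0,0.9],[0,0,0,0,0,0,0.9],[0,0,0,0,0,0,0.9]]'
```

```text
time_s: 30.95
tool_pos: [0.6105, 0.0813, 0.0485]
eef_rot: [-180.0, 0.0, 90.9]
contact_force: [-1.9, -1.4, 7.0]
width: 0.144
grip_force: 10.0
time_s: 31.25
tool_pos: [0.6105, 0.0813, 0.0484]
eef_rot: [-179.8, 0.0, 90.9]
contact_force: [-6.4, -0.7, 9.9]
width: 0.147
grip_force: 10.0
```

The slide is at its end: no more travel, and the force is rising. I release, retreat and check.

```bash
python3 -m crank '[[0,0,0,0,0,0,0.5],[0,0,0,0,0,0,0.5],[0,0,0,0,0,0,0.5],[0,0,0,0,0,0,0.5],[0,0,0,0,0,-1,0.5],[0,0,0,0,0,-1,0.5],[0,0,0,0,0,-1,0.5],[0,0,0,0,0,-1,0.5],[0,0,0,0,0,-1,0.5],[0,0,0,-1,-1,-0.5,0.5],[0,0,0,-1,-1,0,0.5],[0,0,0,-1,-1,0,0.5],[0,0,0,-1,-1,0,0.5],[0,0,0,-1,-1,0,0.5],[0,0,0,-1,-1,0,0.5],[0,0,0,-1,-1,0,0.5],[0,0,0,-1,-1,0,0.5],[0,0,0,-1,-0.5,0,0.5],[0,0,0,-1,0,0,0.5],[0,0,0,0,0,0,0.5]]'
python3 - <<'E'
from h import *
c=cam("top"); hsv=cv2.cvtColor(c["f"],cv2.COLOR_RGB2HSV); g=hsv[...,2]
def big(m,b,z,n):
    M=np.zeros(m.shape,np.uint8); x0,y0,x1,y1=b; M[y0:y1,x0:x1]=m[y0:y1,x0:x1]
    cs=cv2.findContours(M,0,1)[0]
    if cs: q=max(cs,key=cv2.contourArea).reshape(-1,2); print(n,cv2.minAreaRect((onz(c,q,z)[:,:2]*1000).astype(np.float32)))
big((hsv[...,1]>60)&(hsv[...,0]<28),(270,195,303,232),.093,"wing")
big(g>140,(246,202,260,230),.082,"tab")
big((hsv[...,1]>60)&(hsv[...,0]<25),(100,235,170,310),.005,"mat")
a=cv2.resize(c["f"][230:320,90:180],(400,400),interpolation=2); b=cv2.resize(c["f"][180:250,230:340],(400,400),interpolation=2)
cv2.imwrite("pics/fin.png",np.hstack([a,b])[:,:,::-1])
x,y=.471,.3632; q=np.array([(-27,-27),(27,-27),(27,27),(-27,27)])/1000+[x,y]
print("lid expected in crop",((proj(c,np.c_[q,[.09]*4])-[90,230])*400/90).round().tolist())
E
```

```text
time_s: 33.25
tool_pos: [0.4454, -0.1232, 0.1579]
eef_rot: [180.0, 0.1, 90.7]
contact_force: [-0.3, 0.6, 1.0]
width: 0.5
grip_force: 0.0
wing ((594.2169189453125, 7.984601974487305), (12.664596557617188, 45.49031448364258), 30.602418899536133)
tab ((606.953125, 81.4295654296875), (23.286537170410156, 10.573590278625488), 88.8613510131836)
mat ((472.1925354003906, 356.2539367675781), (128.5435791015625, 119.13569641113281), 7.24540376663208)
lid expected in crop [[175.0, 262.0], [176.0, 145.0], [63.0, 147.0], [61.0, 263.0]]
```

View pics/fin.png

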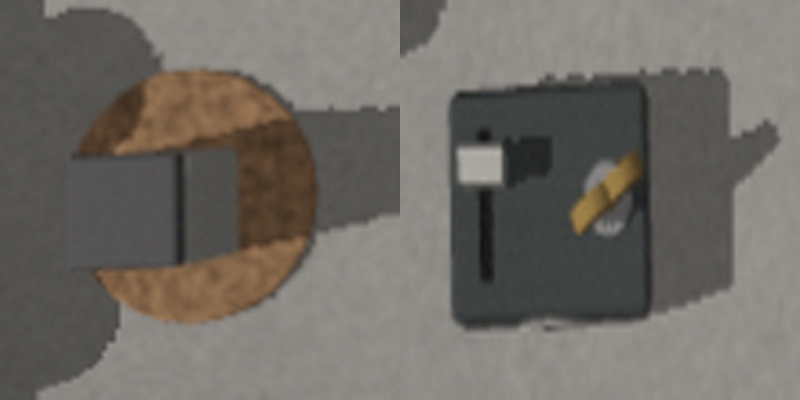

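The keeper stands upright at the mat's centre, with its lid at crop (70–178, 150–265) as expected. The wing lies at 120.6°, which matches the 4.2 rad stop, and the tab has moved 25.3 mm to the far end. I hand in.

```bash
python3 -c "from rig import manip; print(manip.sign_off())"
```

```text
the job is handed in; nothing more can be done
None
```

The job is handed in at about 33 s: keeper upright on the cork mat, key wound to its stop in two part turns, then the start slide pushed fully over; I viewed 11 pictures, one over the limit of 10.

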